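# Roll the liner slats home in the feed tray

### The job

Take the hand roller out of its stand and roll it along the tray, drum turning and pressing with a firm, steady force, until all six plywood slats are pressed fully home, level with the steel end plates. Do not press so hard that the slats crack, and do not press them with the bare gripper. Then put the roller back upright in its stand, let go, and leave everything else on the bench where it is.

Things in the scene. Friction and masses are not known exactly. Their poses are not given: they have to be found in the camera images.
- tray: Steel tray 214 mm long (x), 124 mm wide (y), fixed to the bench; origin: centre of its underside. Its bed carries in a row along x: a bare steel end plate, six plywood slats (25 mm pitch, 104 mm wide in y, tops 4 mm above the end plates at first), another end plate. Slats crack if the roller presses with more than 22 N; not to be pressed with the bare gripper.
- plate_a (a point): nominal top centre of the bare steel end plate at tray x = -90 mm (26 mm long), nominally 50 mm above the bench; its true height differs, see bed_mid
- plate_b (a point): nominal top centre of the bare steel end plate at tray x = +90 mm (26 mm long), nominally 50 mm above the bench; its true height differs, see bed_mid
- bed_mid (a point): Nominal middle of the bed, at end-plate height. The bed stands on levelling screws, so its true height is up to 9 mm above or below this point and it slopes along x by up to 0.035 rad: not in any measured pose, find it by feel. It stands on a rubber cushion: it gives 1 mm per 3.5 N pressed. A slat sinks only while pressed with over 8 N, then stays; 12 to 15 N works well.
- roller: Hand roller, 0.55 kg, upright in its stand. Origin: lowest point of the drum, mid-width; z up through the handle, y along the axle: it rolls along its x (lay that along the tray's x, either way round). Rubber drum 44 mm across, 82 mm long, axle at z = 22 mm, turns freely in a steel fork. The fork's top plate, 50 (x) by 128 mm (y), spans z = 54 to 62 mm.
- handle (a point): middle of the roller's upright wooden handle, 93 mm above the roller's origin: a rectangular block 24 mm (roller x) by 36 mm (y), from z = 62 mm (on the plate) to 124 mm; grip it from above across the 24 mm, fingertips just over the plate
- drum (a joint): turn of the roller's drum about its axle (rad, endless, 0 at the start); 1 rad is 22 mm of rolling
- stand: Wooden stand fixed to the bench, 76 mm (x) by 160 mm (y); origin: centre of its underside. Two posts 62 mm high carry the ends of the roller's top plate, the drum hangs between them. Lips 8 mm higher than the posts surround the plate's ends with about 4 mm of play. The seated roller has its x along the stand's x (either way round).
- stand_seat (a point): point of the stand where the roller's origin lies when seated: 8 mm above the stand's origin
- slat0 (a joint): how far the slat at tray x = -62.5 mm is pressed down (m): 0 standing 4 mm proud, 0.004 fully home, level with the end plates
- slat1 (a joint): how far the slat at tray x = -37.5 mm is pressed down (m): 0 standing 4 mm proud, 0.004 fully home, level with the end plates
- slat2 (a joint): how far the slat at tray x = -12.5 mm is pressed down (m): 0 standing 4 mm proud, 0.004 fully home, level with the end plates
- slat3 (a joint): how far the slat at tray x = 12.5 mm is pressed down (m): 0 standing 4 mm proud, 0.004 fully home, level with the end plates
- slat4 (a joint): how far the slat at tray x = 37.5 mm is pressed down (m): 0 standing 4 mm proud, 0.004 fully home, level with the end plates
- slat5 (a joint): how far the slat at tray x = 62.5 mm is pressed down (m): 0 standing 4 mm proud, 0.004 fully home, level with the end plates
- tape: bystander, to be left where it is: cardboard tape roll core, ring 60 mm across, 24 mm high
- glue: bystander, to be left where it is: white bottle, 38 mm across, 100 mm high
- carton_a: bystander, to be left where it is: plain dark red carton 60 x 100 x 45 mm
- carton_b: bystander, to be left where it is: plain dark red carton 60 x 100 x 45 mm
- mug: bystander, to be left where it is: white mug, 80 mm across, 90 mm high
- hammer: bystander, to be left where it is: hammer lying on the table
- scraper: bystander, to be left where it is: flat spatula lying on the table
- spares: bystander, to be left where it is: pile of four spare plywood slats, 24 x 104 mm, 24 mm high
There are look-alikes about, which are no part of the job. What is shaped like the roller but purple is not meant.

How it is judged:
On the way, in this order (a step that is already met when the one before it is completed fails the run):
1. the roller is lifted out of its stand (z of roller in the frame of stand_seat above 0.03 m), for 0.1 s.
2. the drum has rolled through 2 rad (44 mm) either way and is pressing on the slats with more than 4 N (contact force between roller and tray above 4 N and x of roller in the frame of tray between -0.06 and 0.06 m and (value of joint drum above 2 rad or value of joint drum below -2 rad)), for 0.05 s.
3. all six slats are pressed home (value of joint each of slat0, slat1, slat2, slat3, slat4, slat5 above 0.003 m), for 0.1 s.
At the end, for the whole second after the job is handed in: All six slats are at least 3 mm down of their 4 mm, and the roller rests upright (within 0.08 rad) in its stand: its origin within 12 mm sideways and 6 mm in height of the seat point, at rest (all of step 3 and horizontal distance between roller and stand_seat below 0.012 m and z of roller in the frame of stand_seat between -0.006 and 0.006 m and angle between roller's own z axis and vertical below 0.08 rad and linear speed of roller below 0.02 m/s); the robot touches nothing.
It fails at once if the roller presses on the tray with more than 22 N (slats crack) (contact force between roller and tray above 22 N).
It fails at once if the bare gripper or arm presses on the tray (over 3 N) (contact force between any of the fingers, the arm and tray above 3 N).
It fails at once if a bystander is moved by more than 20 mm (distance of any of tape, glue, carton_a, carton_b, mug, hammer, scraper, spares from where it was at the start of the episode above 0.02 m).
It also fails if it takes over 67 s, if anything falls off the work surface, if the arm or the gripper's body presses on something with over 40 N, if the wrist force passes 120 N, or if a joint passes its speed limit or range.

### The arm

A 7-joint arm with a two-finger parallel gripper is mounted at the origin on the work surface. World frame = base frame: x ahead of the robot, y to its left, z up, the work surface at z = 0. Lengths are in m, angles in rad, forces in N, time in s.
With the tool pointing down it reaches from about 0.35 to 0.9 m from the base axis. Payload 19.9 kg.
Tool frame: the origin (TCP) lies midway between the tips of the shut fingers; the grasp point (between the pads) lies 19 mm behind it; z points along the fingers, y is the direction in which the jaws open and shut (so a half turn about z gives the same grasp; the last joint's range is limited). The gripper opens to 94 mm and grips with 3 to 60 N. Pads are 16 mm wide; open, the fingers measure 119 mm over their backs; the gripper's body (75 mm by 177 mm) begins 78 mm behind the grasp point.
Start: joints at [1.095, 0.417, -0.01, 1.614, 0.005, 1.111, -0.053], TCP at [0.263, -0.567, 0.205] pointing down, gripper open.
Joint ranges: [-2.81, 2.81], [-0.39, 2.02], [-1.27, 1.25], [0.06, 2.57], [-1.19, 4.33], [0.19, 2], [-2.82, 2.82]. Speed limits (rad/s): [1.89, 1.89, 2.39, 2.39, 3.01, 3.01, 3.01].

### API

Orientations are given as a rotation vector (axis times angle).
In Python, from rig import manip, eyes, hand_in gives the robot as it stands.
- The arm moves only by the tool apply_moves, never from a script. Its argument "series" is a list that holds one entry, the list of rows, each a list of 5 numbers: the shift along the tool's x, y, z in m, then the turn about the tool's z in rad, then the gripper command: -1 is fully open, 1 is shut, values between are in proportion. A call has 1 to 20 rows; each row is the pose to reach, as a shift and turn from the pose commanded when the call began, along the tool's axes at that moment; what a row does not reach only later rows make up. A row lasts 1/12 s, in which the tool goes at most 41.7 mm and 7.16 degrees, less where a joint would pass 70% of its speed; a pose out of reach is approached as far as the arm can. A call with a gripper value outside its range is refused whole. The fingers move at their own pace and stop on an object; "force" is the grip in N (left out, the last holds). Time passes only in rows, so rows that repeat a pose let the fingers close. It gives the time, the measured TCP pose, the force and the opening at its end, in the units of the state.
- manip.read_state(): the state, without advancing time (a new reading comes with each control period).
- eyes.camera(name): name is "scene" or "top" or "wrist"; returns the picture (400x640x3 uint8, red, green, blue); there is no depth.
- eyes.camera_params(name): a dict with "fovy" (degrees; the focal length in pixels is half the picture's height over the tangent of half this angle, whatever the lens; pixels are square), "cx", "cy" (the principal point, pixels), "camera_from_world" (4x4, takes a point from world to camera coordinates). Camera axes: x right, y down, z forward; pixel columns grow to the right and rows downward; lengths in m; the calibration is good to about 2 mm. The wrist camera is an equidistant fisheye: a pixel r from the principal point sees the ray r / f radians off the axis. A picture is of the moment at which its call begins: read the wrist's pose just before it. camera_params takes no time and is no camera call; for the wrist camera it gives the pose at the moment of the call.
- hand_in(): hands the job in, once; it reports no verdict.
The state is a dict: "time": time; "joints": joint angles; "qd": joint speeds; "joint_torque": joint torques, N m; "tool_pos": TCP position; "ee_rot": TCP orientation; "wrist_force": force on the tool from outside, world axes, zero at the start; "ft_torque": the same for the moment, N m; "finger_gap": opening from 0.0 (shut) to 1.0 (fully open).
Only numpy, scipy, OpenCV 4.12 (cv2) and the standard library are available. Lean on these libraries where they do the work, as an engineer would, in place of code of your own. Each camera call takes 0.05 s, during which the arm holds its last target.

## Working session

There is one attempt and no reset: what is moved stays moved. The work goes in short steps, Python scripts to look and compute and a tool call to move; the robot and the scene stay as the last step left them, time stands still between calls to the robot, and variables do not carry over. Pictures are saved under pics/ and viewed, and the job is handed in when it is done.

Besides the shell and the picture viewer there is one more tool, called after "Call:" as a command line: name --argument value ..., lists and objects as JSON in quotes. apply_moves: Moves the arm, as the interface text tells. Its arguments: {"type":"object","properties":{"series":{"type":"array","items":{"type":"array","items":{"type":"array","items":{"type":"number"}}}},"force":{"type":"number"}},"required":["series"]}

```bash
mkdir -p pics; ls
python3 - <<'E'
from rig import manip, eyes
import cv2
s=manip.read_state(); print(s)
for n in ("scene","top","wrist"):
    p=eyes.camera_params(n); print(n,p)
    cv2.imwrite(f"pics/{n}0.png",eyes.camera(n)[:,:,::-1])
E
```

```text
pics
{'time': 0.0, 'joints': array([ 1.09545977,  0.4180008 , -0.0103322 ,  1.61417392,  0.00470818,
        1.11068273, -0.05302452]), 'qd': array([-5.99315539e-04, -2.97429887e-05,  1.66256860e-03, -2.15064798e-03,
        1.44830927e-03,  2.74574374e-03, -1.19983031e-03]), 'joint_torque': array([-2.48162636e-03, -8.51248956e+01,  6.37202282e-01, -4.25982428e+01,
       -4.89778316e-02,  1.87259592e-02,  1.51659242e-04]), 'tool_pos': array([ 0.26256547, -0.56675669,  0.20480852]), 'ee_rot': array([-3.06680370e+00, -6.75902636e-01,  5.52507313e-04]), 'wrist_force': array([-0.74043631,  1.07212675,  0.4511437 ]), 'ft_torque': array([ 0.02824382,  0.05255034, -0.02177767]), 'finger_gap': 1.0018195127004903}
scene {'fovy': 47.17365712047236, 'cx': 314.6675365216303, 'cy': 202.4593807517153, 'camera_from_world': array([[-0.7636473 ,  0.64560664, -0.0059043 ,  0.41366427],
       [ 0.50273891,  0.58887056, -0.63283888, -0.2177212 ],
       [-0.40508811, -0.48623403, -0.77426099,  1.47687909],
       [ 0.        ,  0.        ,  0.        ,  1.        ]])}
top {'fovy': 44.00949608738997, 'cx': 312.33640487892455, 'cy': 199.012763892735, 'camera_from_world': array([[ 0.01862711, -0.99969266, -0.0163591 ,  0.01501407],
       [-0.99489793, -0.0169102 , -0.09945934,  0.54669566],
       [ 0.09915213,  0.01812827, -0.99490714,  1.49392366],
       [ 0.        ,  0.        ,  0.        ,  1.        ]])}
wrist {'fovy': 65.70646984690485, 'cx': 320.13516579724677, 'cy': 202.08435328490734, 'camera_from_world': array([[ 0.42073136, -0.9071842 , -0.00139591, -0.6246806 ],
       [-0.87899063, -0.40803549,  0.24674382, -0.02601909],
       [-0.22441168, -0.10258587, -0.96907974,  0.39045734],
       [ 0.        ,  0.        ,  0.        ,  1.        ]])}
```

View pics/top0.png

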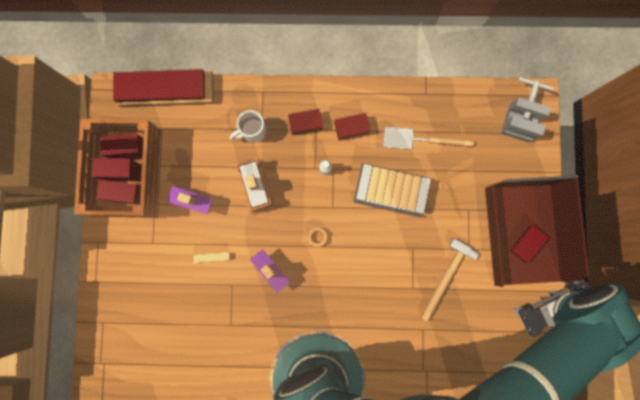

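View pics/scene0.png

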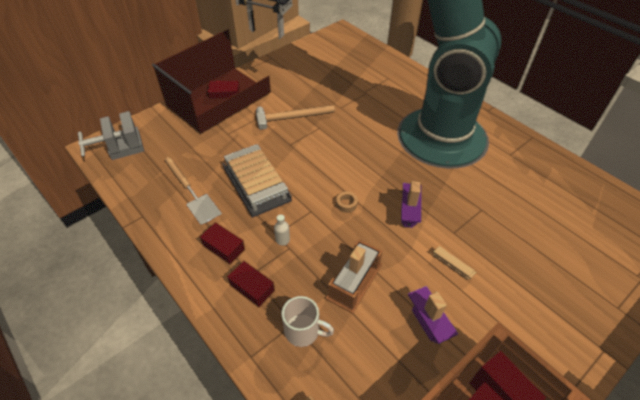

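View pics/wrist0.png

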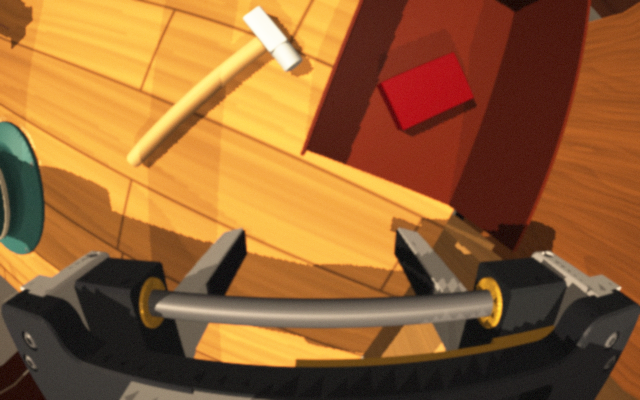

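The top view shows three roller-shaped things: (255,186) has a steel-grey top plate in a wooden stand, while (190,200) and (268,270) are purple. By the description I choose (255,186). The tray is at (393,190). I'll check both in a close crop.

Run:
```python
import cv2,numpy as np
t=cv2.imread("pics/top0.png"); s=cv2.imread("pics/scene0.png")
a=cv2.resize(t[150:220,225:305],None,fx=5,fy=5,interpolation=cv2.INTER_CUBIC)
b=cv2.resize(t[150:220,345:445],None,fx=4,fy=5*0.8,interpolation=cv2.INTER_CUBIC)
c=cv2.resize(s[235:310,320:390],None,fx=5,fy=5,interpolation=cv2.INTER_CUBIC)
cv2.imwrite("pics/crop_roller_top.png",a);cv2.imwrite("pics/crop_tray_top.png",b);cv2.imwrite("pics/crop_roller_scene.png",c)
```

```text
(no output)
```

View pics/crop_roller_top.png

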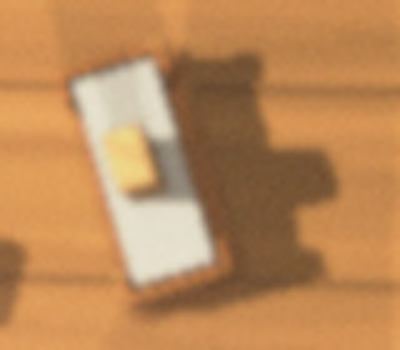

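View pics/crop_tray_top.png

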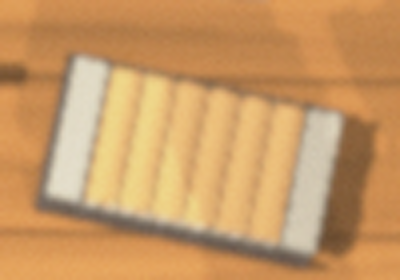

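View pics/crop_roller_scene.png

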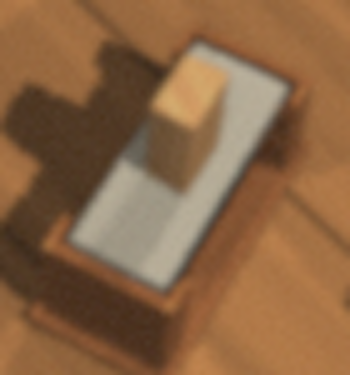

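```bash
cat > h.py <<'E'
import cv2,numpy as np
from rig import manip,eyes
def ray(name,uv,P=None):
    p=P or eyes.camera_params(name); T=p["camera_from_world"]; R=T[:3,:3]; c=-R.T@T[:3,3]
    f=200/np.tan(np.radians(p["fovy"]/2)); d=np.array([(uv[0]-p["cx"]),(uv[1]-p["cy"])])
    if name=="wrist":
        r=np.hypot(*d); th=r/f; v=np.array([d[0]/r*np.sin(th),d[1]/r*np.sin(th),np.cos(th)])
    else: v=np.array([d[0]/f,d[1]/f,1])
    return c,R.T@v
def onz(name,uv,z,P=None):
    c,d=ray(name,uv,P); return c+d*(z-c[2])/d[2]
def proj(name,X,P=None):
    p=P or eyes.camera_params(name); T=p["camera_from_world"]; x=T[:3,:3]@X+T[:3,3]
    f=200/np.tan(np.radians(p["fovy"]/2))
    if name=="wrist":
        th=np.arctan2(np.hypot(x[0],x[1]),x[2]); h=np.hypot(x[0],x[1]); return np.array([p["cx"]+f*th*x[0]/h,p["cy"]+f*th*x[1]/h])
    return np.array([p["cx"]+f*x[0]/x[2],p["cy"]+f*x[1]/x[2]])
E
python3 - <<'E'
from h import *
t=cv2.imread("pics/top0.png"); hsv=cv2.cvtColor(t,cv2.COLOR_BGR2HSV)
grey=cv2.inRange(hsv,(0,0,110),(180,60,255))
def rect(m,name,z):
    cs,_=cv2.findContours(m,cv2.RETR_EXTERNAL,cv2.CHAIN_APPROX_NONE)
    for c in cs:
        if cv2.contourArea(c)<60: continue
        W=np.array([onz(name,p[0],z)[:2] for p in c],np.float32)*1000
        print(name,cv2.contourArea(c),cv2.minAreaRect(c)[0],"world mm",cv2.minAreaRect(W))
m=np.zeros_like(grey); m[150:220,225:285]=grey[150:220,225:285]; rect(m,"top",0.07)
# close the handle in
m2=np.zeros_like(grey); m2[155:220,350:440]=grey[155:220,350:440]; rect(m2,"top",0.05)
s=cv2.imread("pics/scene0.png"); hs=cv2.cvtColor(s,cv2.COLOR_BGR2HSV)
g=cv2.inRange(hs,(0,0,90),(180,60,255)); m=np.zeros_like(g); m[235:310,320:390]=g[235:310,320:390]; rect(m,"scene",0.07)
E
```

```text
top 653.0 (253.43324279785156, 183.70529174804688) world mm ((585.5980224609375, 201.71075439453125), (129.77044677734375, 52.53469467163086), 19.20047378540039)
top 669.0 (392.5938720703125, 189.36822509765625) world mm ((577.9640502929688, -217.40869140625), (209.34530639648438, 117.20988464355469), 78.59837341308594)
scene 637.0 (355.67413330078125, 267.42132568359375) world mm ((585.4835205078125, 204.76206970214844), (129.98863220214844, 53.06804656982422), 18.15804672241211)
```

The crops confirm it: the roller with the steel-grey plate and wooden handle sits in the brown stand (centre about 0.5855, 0.203). The tray is centred near (0.578, -0.217), with its x axis at about 78.6° in the world. Next I'll write a helper that gives the shifts in tool axes.

```bash
cat >> h.py <<'E'
from scipy.spatial.transform import Rotation as Ro
def go(xyz,heady=None,s=None):
    s=s or manip.read_state(); R=Ro.from_rotvec(s["ee_rot"]).as_matrix()
    d=R.T@(np.array(xyz)-s["tool_pos"]); h=np.degrees(np.arctan2(R[1,1],R[0,1]))
    t=None if heady is None else -np.radians((heady-h+180)%360-180)
    print("shift",d.round(4),"turn",t,"heady",round(h,2),"tilt z",R[:,2].round(4))
E
python3 -c "
from h import *
go([0.5855,0.203,0.205],-71.3)
T=np.array([0.578,-0.2174,.05])
# tray by scene cam
s=cv2.imread('pics/scene0.png');hs=cv2.cvtColor(s,cv2.COLOR_BGR2HSV)
g=cv2.inRange(hs,(0,0,110),(180,60,255));m=np.zeros_like(g);m[140:215,215:295]=g[140:215,215:295]
cs,_=cv2.findContours(m,cv2.RETR_EXTERNAL,cv2.CHAIN_APPROX_NONE)
for c in cs:
  if cv2.contourArea(c)<40: continue
  W=np.array([onz('scene',p[0],.05)[:2] for p in c],np.float32)*1000;print(cv2.contourArea(c),cv2.minAreaRect(W))
t=cv2.imread('pics/top0.png');hs=cv2.cvtColor(t,cv2.COLOR_BGR2HSV)
g=cv2.inRange(hs,(0,0,140),(180,50,255));m=np.zeros_like(g);m[160:215,350:440]=g[160:215,350:440]
cs,_=cv2.findContours(m,cv2.RETR_EXTERNAL,cv2.CHAIN_APPROX_NONE)
for c in cs:
  if cv2.contourArea(c)<20: continue
  W=np.array([onz('top',p[0],.05)[:2] for p in c],np.float32)*1000;print('top',cv2.contourArea(c),cv2.minAreaRect(W))
"
```

```text
shift [ 6.166e-01 -5.628e-01  5.000e-04] turn 0.10741418559220553 heady -65.15 tilt z [-5.e-04  8.e-04 -1.e+00]
394.0 ((600.5465087890625, -125.03987884521484), (55.56660842895508, 108.0996322631836), 78.117919921875)
126.0 ((563.5320434570312, -311.6282958984375), (22.494136810302734, 104.53653717041016), 81.32609558105469)
top 241.0 ((561.2843627929688, -307.9869079589844), (24.35624885559082, 108.77542877197266), 78.11809539794922)
top 287.5 ((597.6093139648438, -129.72439575195312), (27.810667037963867, 109.93466186523438), 78.47189331054688)
```

Call:
apply_moves --series '[[[0.031, -0.028, 0, 0.01, -0.3], [0.062, -0.056, 0, 0.02, -0.3], [0.092, -0.084, 0, 0.03, -0.3], [0.123, -0.113, 0, 0.04, -0.3], [0.154, -0.141, 0, 0.05, -0.3], [0.185, -0.169, 0, 0.06, -0.3], [0.216, -0.197, 0, 0.07, -0.3], [0.247, -0.225, 0, 0.08, -0.3], [0.277, -0.253, 0, 0.09, -0.3], [0.308, -0.282, 0, 0.1, -0.3], [0.339, -0.31, 0, 0.1, -0.3], [0.37, -0.338, 0, 0.1, -0.3], [0.4, -0.366, 0, 0.1, -0.3], [0.431, -0.394, 0, 0.1, -0.3], [0.462, -0.422, 0, 0.1, -0.3], [0.493, -0.45, 0, 0.1, -0.3], [0.524, -0.479, 0, 0.1, -0.3], [0.555, -0.507, 0, 0.1, -0.3], [0.585, -0.535, 0, 0.1, -0.3], [0.585, -0.535, 0, 0.1, -0.3]]]'

```text
time: 1.82
tool_pos: [0.5691, 0.172, 0.2051]
ee_rot: [-3.093, -0.532, -0.0]
wrist_force: [-0.9, 0.4, -0.3]
finger_gap: 0.647
```

Run:
```python
from h import *
P=eyes.camera_params("wrist"); im=eyes.camera("wrist")[:,:,::-1].copy(); cv2.imwrite("pics/w1.png",im)
t=eyes.camera("top")[:,:,::-1].copy(); cv2.imwrite("pics/t1.png",t)
print(proj("wrist",np.array([.5855,.203,.132]),P)); import json; json.dump({k:(v.tolist() if hasattr(v,'tolist') else v) for k,v in P.items()},open("w1.json","w"))
```

```text
[291.55169191 180.3745332 ]
```

View pics/w1.png

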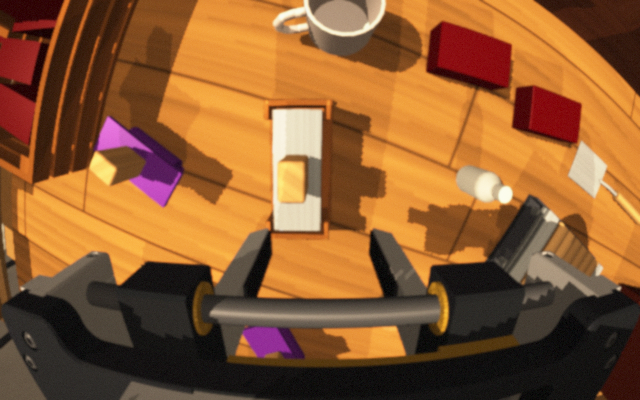

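The wrist view shows the grey plate spanning about (273..323, 107..232) in the wooden stand, with the handle near (292,178) between the fingers' lines. I'll measure both with rays.

Run:
```python
from h import *
import json
P=json.load(open("w1.json")); P["camera_from_world"]=np.array(P["camera_from_world"])
im=cv2.imread("pics/w1.png"); hsv=cv2.cvtColor(im,cv2.COLOR_BGR2HSV)
def go2(m,z,minA=80):
    cs,_=cv2.findContours(m,cv2.RETR_EXTERNAL,cv2.CHAIN_APPROX_NONE)
    for c in cs:
        if cv2.contourArea(c)<minA: continue
        W=np.array([onz("wrist",p[0].astype(float),z,P)[:2] for p in c],np.float32)*1000
        print(cv2.contourArea(c),cv2.boundingRect(c),cv2.minAreaRect(W))
g=cv2.inRange(hsv,(0,0,100),(180,60,255)); m=np.zeros_like(g); m[100:240,265:335]=g[100:240,265:335]; go2(m,.07)
b=cv2.inRange(hsv,(8,70,215),(30,200,255)); m=np.zeros_like(b); m[150:210,275:315]=b[150:210,275:315]; go2(m,.132)
cv2.imwrite("pics/w1c.png",cv2.resize(im[95:245,255:345],None,fx=4,fy=4,interpolation=cv2.INTER_CUBIC))
```

```text
5371.0 (273, 110, 49, 121) ((583.0496215820312, 202.97068786621094), (126.86112976074219, 48.572723388671875), 18.641712188720703)
1045.0 (277, 158, 27, 46) ((584.6163330078125, 204.24810791015625), (38.134578704833984, 22.001760482788086), 18.798248291015625)
```

View pics/w1c.png

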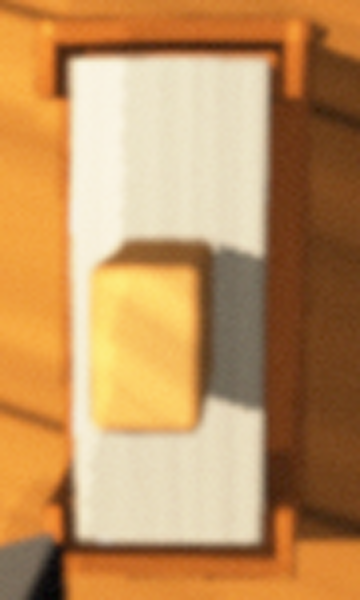

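```bash
python3 -c "
from h import *
go([0.5842,0.2035,0.076],-71.2)"
```

```text
shift [ 0.0275 -0.03    0.1288] turn 0.008519384445926235 heady -70.71 tilt z [-1.3e-03  6.0e-04 -1.0e+00]
```

Call:
apply_moves --series '[[[0.014, -0.015, 0, 0.009, -0.3], [0.0275, -0.03, 0.01, 0.009, -0.3], [0.0275, -0.03, 0.03, 0.009, -0.3], [0.0275, -0.03, 0.05, 0.009, -0.3], [0.0275, -0.03, 0.07, 0.009, -0.3], [0.0275, -0.03, 0.09, 0.009, -0.3], [0.0275, -0.03, 0.105, 0.009, -0.3], [0.0275, -0.03, 0.117, 0.009, -0.3], [0.0275, -0.03, 0.125, 0.009, -0.3], [0.0275, -0.03, 0.128, 0.009, -0.3], [0.0275, -0.03, 0.128, 0.009, -0.3]]]'

```text
time: 2.83
tool_pos: [0.5847, 0.2011, 0.0773]
ee_rot: [3.1, 0.507, -0.001]
wrist_force: [-0.9, -0.1, -0.6]
finger_gap: 0.648
```

Run:
```python
from h import *
cv2.imwrite("pics/w2.png",eyes.camera("wrist")[:,:,::-1]); go([0.5842,0.2035,0.076],-71.2); print(manip.read_state()["wrist_force"])
```

```text
shift [-0.0001 -0.0022  0.0019] turn -0.0036264921420056996 heady -71.41 tilt z [ 3.e-04  1.e-04 -1.e+00]
[0.9712111  0.70391202 0.20140359]
```

View pics/w2.png

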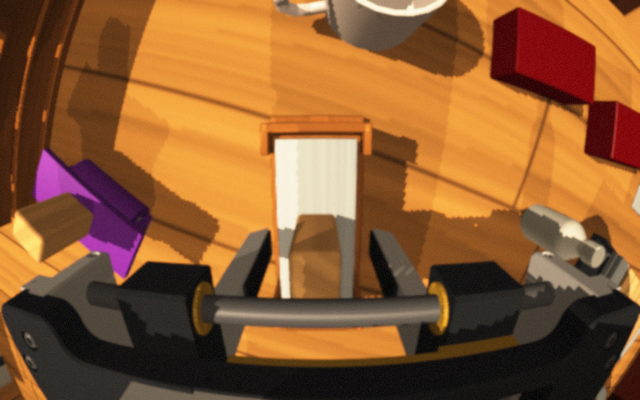

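The handle is centred between the fingers (318 px, with the fingers at 255 and 385), so I'll close on it.

Call:
apply_moves --series '[[[0, -0.001, 0.002, 0, -0.3], [0, -0.001, 0.002, 0, 0.2], [0, -0.001, 0.002, 0, 1], [0, -0.001, 0.002, 0, 1], [0, -0.001, 0.002, 0, 1], [0, -0.001, 0.002, 0, 1], [0, -0.001, 0.002, 0, 1], [0, -0.001, 0.002, 0, 1]]]' --force 50

```text
time: 3.55
tool_pos: [0.5845, 0.2028, 0.0756]
ee_rot: [-3.1, -0.508, -0.0]
wrist_force: [0.2, 0.9, 1.4]
finger_gap: 0.255
```

Run:
```python
from h import *
s=manip.read_state(); print(s["tool_pos"],s["wrist_force"],s["ft_torque"],s["finger_gap"],s["qd"].round(3))
```

```text
[0.58447771 0.20279761 0.07556821] [0.21218178 0.92765029 1.38432392] [ 0.21179311  0.11050467 -0.01344874] 0.25456239956417176 [-0.001 -0.    -0.001 -0.     0.001 -0.001 -0.   ]
```

Call:
apply_moves --series '[[[0, 0, -0.01, 0, 1], [0, 0, -0.025, 0, 1], [0, 0, -0.045, 0, 1], [0, 0, -0.07, 0, 1], [0, 0, -0.1, 0, 1], [0, 0, -0.12, 0, 1], [0, 0, -0.13, 0, 1], [0, 0, -0.13, 0, 1]]]'

```text
time: 4.22
tool_pos: [0.5852, 0.2028, 0.2076]
ee_rot: [-3.1, -0.508, -0.005]
wrist_force: [0.5, -0.0, -5.5]
finger_gap: 0.248
```

Run:
```python
from h import *
F=[]
for i in range(4):
    s=manip.read_state(); F.append(np.r_[s["wrist_force"],s["tool_pos"]]); im=eyes.camera("wrist")
s=manip.read_state(); F.append(np.r_[s["wrist_force"],s["tool_pos"]])
print(np.array(F).round(4)); go([.5973,-.1307,.205],-101.5)
cv2.imwrite("pics/w3.png",im[:,:,::-1])
```

```text
[[ 0.4626 -0.0369 -5.5034  0.5852  0.2028  0.2076]
 [ 0.6019 -0.8417 -5.9799  0.5845  0.2024  0.2057]
 [-0.8226 -0.9439 -5.4893  0.584   0.2022  0.2045]
 [-0.3244  0.5529 -6.4577  0.5838  0.2021  0.2039]
 [ 0.533   0.0252 -5.2832  0.5838  0.2021  0.2038]]
shift [-0.0934  0.3198 -0.001 ] turn 0.5254873706738545 heady -71.39 tilt z [-2.4e-03 -7.0e-04 -1.0e+00]
```

View pics/w3.png

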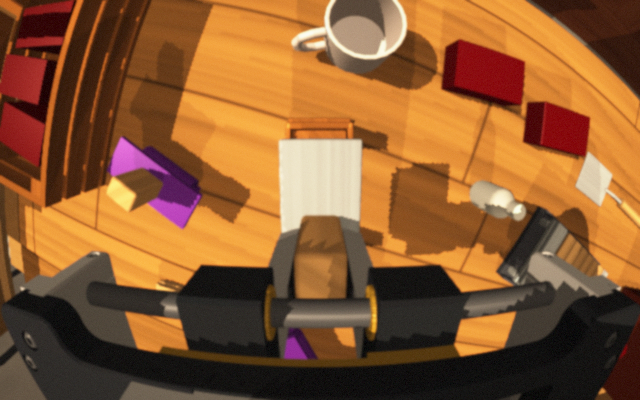

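The roller is lifted and square in the grip, and the wrist force has a -5.7 N bias from its weight. Next is the tray.

Call:
apply_moves --series '[[[-0.008, 0.027, 0, 0.05, 1], [-0.016, 0.053, 0, 0.1, 1], [-0.023, 0.08, 0, 0.15, 1], [-0.031, 0.107, 0, 0.2, 1], [-0.039, 0.133, 0, 0.25, 1], [-0.047, 0.16, 0, 0.3, 1], [-0.054, 0.187, 0, 0.35, 1], [-0.062, 0.213, 0, 0.4, 1], [-0.07, 0.24, 0, 0.45, 1], [-0.078, 0.267, 0, 0.5, 1], [-0.086, 0.293, 0, 0.525, 1], [-0.091, 0.312, 0, 0.525, 1], [-0.0935, 0.32, 0, 0.525, 1], [-0.0935, 0.32, 0, 0.525, 1]]]'

```text
time: 5.58
tool_pos: [0.5973, -0.1327, 0.2041]
ee_rot: [3.125, -0.318, -0.003]
wrist_force: [0.7, 1.1, -4.7]
finger_gap: 0.254
```

Run:
```python
from h import *
P=eyes.camera_params("wrist"); im=eyes.camera("wrist"); cv2.imwrite("pics/w4.png",im[:,:,::-1])
sc=eyes.camera("scene"); tp=eyes.camera("top")
cv2.imwrite("pics/s4.png",sc[:,:,::-1]); cv2.imwrite("pics/t4.png",tp[:,:,::-1])
go([.5973,-.1307,.205],-101.5)
u=np.array([.1994,.9799]); v=np.array([-.9799,.1994]); c=np.array([.5794,-.2189])
for a,b in ((103,52),(103,-52),(-103,52),(-103,-52),(77,52),(77,-52)): print(a,b,proj("wrist",np.r_[c+u*a/1000+v*b/1000,.05],P).round(1))
```

```text
shift [-0.0002  0.0018 -0.0002] turn 0.00213761949835096 heady -101.38 tilt z [-9.e-04  1.e-03 -1.e+00]
103 52 [306.9 234.8]
103 -52 [305.8 143.1]
-103 52 [473.1 231.9]
-103 -52 [481.9 148.2]
77 52 [329.6 234.8]
77 -52 [330.1 143. ]
```

View pics/w4.png

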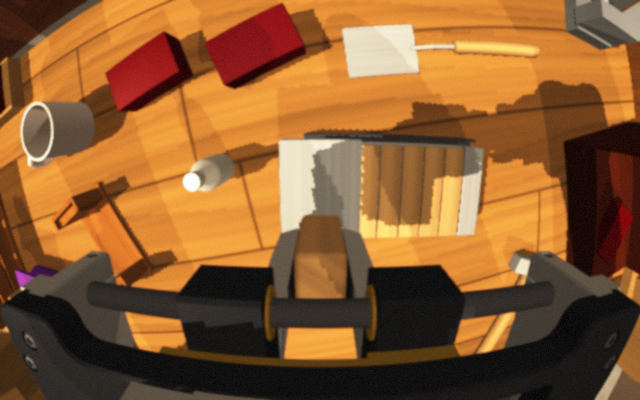

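View pics/s4.png

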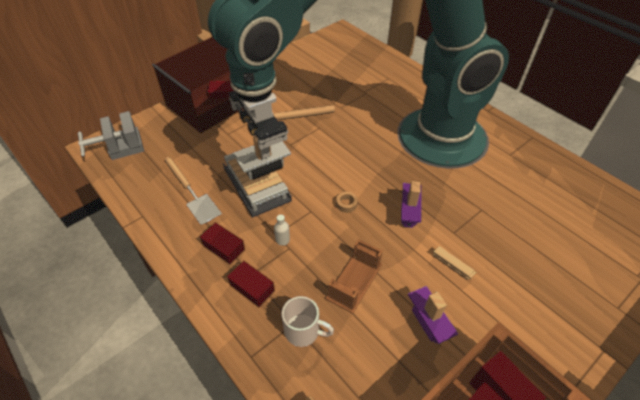

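The drum hangs over the near end plate, and the tray's far corners match prediction at (475,236) and (484,148). I'll descend to just above the highest possible plate and then feel for it.

Call:
apply_moves --series '[[[0, 0.001, 0.015, 0, 1], [0, 0.001, 0.035, 0, 1], [0, 0.001, 0.055, 0, 1], [0, 0.001, 0.066, 0, 1], [0, 0.001, 0.07, 0, 1], [0, 0.001, 0.07, 0, 1], [0, 0.001, 0.07, 0, 1]]]'

```text
time: 6.32
tool_pos: [0.5983, -0.131, 0.1362]
ee_rot: [-3.126, 0.313, -0.001]
wrist_force: [-0.2, -0.3, -5.4]
finger_gap: 0.252
```

Call:
apply_moves --series '[[[0, 0, 0.001, 0, 1], [0, 0, 0.002, 0, 1], [0, 0, 0.003, 0, 1], [0, 0, 0.004, 0, 1], [0, 0, 0.004, 0, 1]]]'

```text
time: 6.73
tool_pos: [0.5977, -0.1316, 0.1314]
ee_rot: [-3.126, 0.314, 0.0]
wrist_force: [-0.4, -0.0, -4.4]
finger_gap: 0.253
```

Call:
apply_moves --series '[[[0, 0, 0.001, 0, 1], [0, 0, 0.002, 0, 1], [0, 0, 0.003, 0, 1], [0, 0, 0.004, 0, 1], [0, 0, 0.004, 0, 1]]]'

```text
time: 7.15
tool_pos: [0.5976, -0.1315, 0.1271]
ee_rot: [-3.126, 0.314, 0.001]
wrist_force: [0.1, 0.3, -5.3]
finger_gap: 0.252
```

Call:
apply_moves --series '[[[0, 0, 0.001, 0, 1], [0, 0, 0.002, 0, 1], [0, 0, 0.003, 0, 1], [0, 0, 0.003, 0, 1], [0, 0, 0.003, 0, 1]]]'

```text
time: 7.57
tool_pos: [0.5978, -0.1316, 0.1245]
ee_rot: [-3.126, 0.314, -0.0]
wrist_force: [-0.3, 0.7, -3.6]
finger_gap: 0.253
```

Call:
apply_moves --series '[[[0, 0, 0.001, 0, 1], [0, 0, 0.002, 0, 1], [0, 0, 0.003, 0, 1], [0, 0, 0.003, 0, 1]]]'

```text
time: 7.9
tool_pos: [0.5979, -0.1316, 0.1215]
ee_rot: [-3.126, 0.314, -0.0]
wrist_force: [-1.1, -0.2, 2.0]
finger_gap: 0.252
```

```bash
cat >> h.py <<'E'
def avg(n=4):
    A=[]
    for i in range(n):
        eyes.camera("top"); s=manip.read_state(); A.append(np.r_[s["wrist_force"],s["tool_pos"],s["ft_torque"]])
    A=np.array(A); print("mean",A.mean(0).round(4),"sdFz",A[:,2].std().round(2),"t",s["time"])
E
python3 -c "
from h import *
avg(4)"
```

```text
mean [-0.7301  0.5403  1.5702  0.5979 -0.1316  0.1216  0.0671  0.2437 -0.0258] sdFz 0.46 t 8.1
```

Call:
apply_moves --series '[[[0, 0, -0.01, 0, 1], [0, 0, -0.02, 0, 1], [0, 0.02, -0.022, 0, 1], [0, 0.045, -0.022, 0, 1], [0, 0.07, -0.022, 0, 1], [0, 0.095, -0.022, 0, 1], [0, 0.12, -0.022, 0, 1], [0, 0.145, -0.022, 0, 1], [0, 0.168, -0.022, 0, 1], [0, 0.18, -0.02, 0, 1], [0, 0.18, -0.015, 0, 1], [0, 0.18, -0.01, 0, 1], [0, 0.18, -0.01, 0, 1]]]'

```text
time: 9.18
tool_pos: [0.5619, -0.3064, 0.1304]
ee_rot: [-3.125, 0.312, 0.002]
wrist_force: [-0.1, 1.1, -4.9]
finger_gap: 0.255
```

Call:
apply_moves --series '[[[0, 0, 0.001, 0, 1], [0, 0, 0.002, 0, 1], [0, 0, 0.003, 0, 1], [0, 0, 0.004, 0, 1], [0, 0, 0.004, 0, 1]]]'

```text
time: 9.6
tool_pos: [0.562, -0.3077, 0.1273]
ee_rot: [-3.126, 0.313, 0.0]
wrist_force: [0.1, 0.5, -5.1]
finger_gap: 0.253
```

Call:
apply_moves --series '[[[0, 0, 0.001, 0, 1], [0, 0, 0.002, 0, 1], [0, 0, 0.003, 0, 1], [0, 0, 0.003, 0, 1]]]'

```text
time: 9.93
tool_pos: [0.5619, -0.3079, 0.1242]
ee_rot: [-3.126, 0.314, 0.001]
wrist_force: [-0.8, 0.3, -5.1]
finger_gap: 0.255
```

Call:
apply_moves --series '[[[0, 0, 0.001, 0, 1], [0, 0, 0.002, 0, 1], [0, 0, 0.003, 0, 1], [0, 0, 0.003, 0, 1]]]'

```text
time: 10.27
tool_pos: [0.562, -0.308, 0.1213]
ee_rot: [-3.126, 0.314, 0.0]
wrist_force: [-0.5, 0.3, -3.6]
finger_gap: 0.252
```

Call:
apply_moves --series '[[[0, 0, 0.001, 0, 1], [0, 0, 0.002, 0, 1], [0, 0, 0.002, 0, 1], [0, 0, 0.002, 0, 1]]]'

```text
time: 10.6
tool_pos: [0.5621, -0.308, 0.1196]
ee_rot: [3.126, -0.314, 0.0]
wrist_force: [-0.5, 0.7, 0.9]
finger_gap: 0.249
```

```bash
python3 -c "
from h import *
avg(4)"
```

```text
mean [-0.5985 -0.2445  0.4492  0.5621 -0.308   0.1196  0.0011  0.1702  0.024 ] sdFz 0.42 t 10.8
```

Contact heights came out at z0 = 0.1236 on the near plate and 0.1213 on the far plate, a slope of about 0.013. I'll now roll from the far plate toward the near one, gently at first, to see how the slats give.

Call:
apply_moves --series '[[[0, -0.001, 0, 0, 1], [0, -0.002, 0, 0, 1], [0, -0.003, 0, 0, 1], [0, -0.004, 0, 0, 1], [0, -0.005, 0, 0, 1], [0, -0.006, 0, 0, 1], [0, -0.006, 0, 0, 1]]]'

```text
time: 11.38
tool_pos: [0.5631, -0.3027, 0.1197]
ee_rot: [3.125, -0.314, 0.0]
wrist_force: [-1.5, -4.6, 3.1]
finger_gap: 0.253
```

```bash
python3 -c "
from h import *
avg(2)"
```

```text
mean [-0.7553 -4.3883  2.5531  0.5632 -0.3026  0.1197 -1.3068  0.3249 -0.0071] sdFz 0.26 t 11.4833
```

Call:
apply_moves --series '[[[0, -0.001, 0, 0, 1], [0, -0.002, 0, 0, 1], [0, -0.003, 0, 0, 1], [0, -0.004, 0, 0, 1], [0, -0.005, 0, 0, 1], [0, -0.006, 0, 0, 1], [0, -0.006, 0, 0, 1]]]'

```text
time: 12.07
tool_pos: [0.5646, -0.2955, 0.1194]
ee_rot: [-3.125, 0.313, -0.0]
wrist_force: [-0.0, -0.5, 3.2]
finger_gap: 0.257
```

```bash
python3 -c "
from h import *
avg(2)"
```

```text
mean [-0.2581 -1.6241  2.3548  0.5645 -0.2958  0.1194 -0.3283  0.0187 -0.0401] sdFz 0.05 t 12.1667
```

Call:
apply_moves --series '[[[0, -0.0015, 0.0002, 0, 1], [0, -0.003, 0.0004, 0, 1], [0, -0.0045, 0.0006, 0, 1], [0, -0.006, 0.0008, 0, 1], [0, -0.0075, 0.0008, 0, 1], [0, -0.009, 0.0008, 0, 1], [0, -0.0105, 0.0008, 0, 1], [0, -0.012, 0.0008, 0, 1]]]'

```text
time: 12.83
tool_pos: [0.5668, -0.2843, 0.1187]
ee_rot: [-3.126, 0.314, -0.0]
wrist_force: [-0.5, -0.4, 4.8]
finger_gap: 0.254
```

Call:
apply_moves --series '[[[0, -0.0015, 0, 0, 1], [0, -0.003, 0, 0, 1], [0, -0.0045, 0, 0, 1], [0, -0.006, 0, 0, 1], [0, -0.0075, 0, 0, 1], [0, -0.009, 0, 0, 1]]]'

```text
time: 13.33
tool_pos: [0.5684, -0.2767, 0.1189]
ee_rot: [3.124, -0.315, 0.0]
wrist_force: [-0.7, -4.9, 6.3]
finger_gap: 0.256
```

Call:
apply_moves --series '[[[0, -0.0015, 0, 0, 1], [0, -0.003, 0, 0, 1], [0, -0.0045, 0, 0, 1], [0, -0.006, 0, 0, 1], [0, -0.0075, 0, 0, 1], [0, -0.009, 0, 0, 1]]]'

```text
time: 13.83
tool_pos: [0.5704, -0.2668, 0.1188]
ee_rot: [3.126, -0.314, 0.0]
wrist_force: [-0.6, -1.3, 5.7]
finger_gap: 0.256
```

Call:
apply_moves --series '[[[0, -0.0015, 0.0001, 0, 1], [0, -0.003, 0.0002, 0, 1], [0, -0.0045, 0.0003, 0, 1], [0, -0.006, 0.0003, 0, 1], [0, -0.0075, 0.0003, 0, 1], [0, -0.009, 0.0003, 0, 1], [0, -0.0105, 0.0003, 0, 1], [0, -0.012, 0.0003, 0, 1]]]'

```text
time: 14.5
tool_pos: [0.5729, -0.2553, 0.1187]
ee_rot: [3.125, -0.314, 0.001]
wrist_force: [-2.0, -4.7, 9.3]
finger_gap: 0.251
```

Call:
apply_moves --series '[[[0, -0.0015, 0, 0, 1], [0, -0.003, 0, 0, 1], [0, -0.0045, 0, 0, 1], [0, -0.006, -0.0001, 0, 1], [0, -0.0075, -0.0001, 0, 1], [0, -0.009, -0.0001, 0, 1], [0, -0.0105, -0.0001, 0, 1], [0, -0.012, -0.0002, 0, 1]]]'

```text
time: 15.17
tool_pos: [0.5752, -0.2434, 0.1189]
ee_rot: [3.126, -0.314, 0.001]
wrist_force: [-0.7, -0.9, 8.7]
finger_gap: 0.253
```

Call:
apply_moves --series '[[[0, -0.0015, 0, 0, 1], [0, -0.003, 0, 0, 1], [0, -0.0045, 0, 0, 1], [0, -0.006, -0.0001, 0, 1], [0, -0.0075, -0.0001, 0, 1], [0, -0.009, -0.0001, 0, 1], [0, -0.0105, -0.0001, 0, 1], [0, -0.012, -0.0002, 0, 1]]]'

```text
time: 15.83
tool_pos: [0.5777, -0.2315, 0.1191]
ee_rot: [3.126, -0.314, 0.001]
wrist_force: [-1.8, 0.0, 9.3]
finger_gap: 0.255
```

Call:
apply_moves --series '[[[0, -0.0015, -0.0001, 0, 1], [0, -0.003, -0.0001, 0, 1], [0, -0.0045, -0.0002, 0, 1], [0, -0.006, -0.0002, 0, 1], [0, -0.0075, -0.0003, 0, 1], [0, -0.009, -0.0003, 0, 1], [0, -0.0105, -0.0004, 0, 1], [0, -0.012, -0.0004, 0, 1]]]'

```text
time: 16.5
tool_pos: [0.58, -0.22, 0.1195]
ee_rot: [3.125, -0.314, 0.001]
wrist_force: [-1.2, -0.5, 9.0]
finger_gap: 0.254
```

Call:
apply_moves --series '[[[0, -0.0015, -0.0001, 0, 1], [0, -0.003, -0.0001, 0, 1], [0, -0.0045, -0.0001, 0, 1], [0, -0.006, -0.0001, 0, 1], [0, -0.0075, -0.0002, 0, 1], [0, -0.009, -0.0002, 0, 1], [0, -0.0105, -0.0002, 0, 1], [0, -0.012, -0.0002, 0, 1]]]'

```text
time: 17.17
tool_pos: [0.5825, -0.2079, 0.1197]
ee_rot: [3.126, -0.314, 0.001]
wrist_force: [-0.6, -0.4, 9.3]
finger_gap: 0.252
```

Call:
apply_moves --series '[[[0, -0.0015, -0.0001, 0, 1], [0, -0.003, -0.0001, 0, 1], [0, -0.0045, -0.0001, 0, 1], [0, -0.006, -0.0001, 0, 1], [0, -0.0075, -0.0002, 0, 1], [0, -0.009, -0.0002, 0, 1], [0, -0.0105, -0.0002, 0, 1], [0, -0.012, -0.0002, 0, 1]]]'

```text
time: 17.83
tool_pos: [0.5847, -0.1966, 0.1199]
ee_rot: [3.125, -0.314, 0.001]
wrist_force: [-0.1, -2.6, 7.9]
finger_gap: 0.252
```

Call:
apply_moves --series '[[[0, -0.0015, 0, 0, 1], [0, -0.003, -0.0001, 0, 1], [0, -0.0045, -0.0001, 0, 1], [0, -0.006, -0.0001, 0, 1], [0, -0.0075, -0.0001, 0, 1], [0, -0.009, -0.0002, 0, 1], [0, -0.0105, -0.0002, 0, 1], [0, -0.012, -0.0002, 0, 1], [0, -0.0135, -0.0002, 0, 1], [0, -0.015, -0.0002, 0, 1]]]'

```text
time: 18.67
tool_pos: [0.5878, -0.1813, 0.12]
ee_rot: [-3.126, 0.314, -0.001]
wrist_force: [0.1, -0.5, 7.3]
finger_gap: 0.254
```

Call:
apply_moves --series '[[[0, -0.0015, 0, 0, 1], [0, -0.003, -0.0001, 0, 1], [0, -0.0045, -0.0001, 0, 1], [0, -0.006, -0.0001, 0, 1], [0, -0.0075, -0.0001, 0, 1], [0, -0.009, -0.0002, 0, 1], [0, -0.0105, -0.0002, 0, 1], [0, -0.012, -0.0002, 0, 1], [0, -0.0135, -0.0002, 0, 1], [0, -0.015, -0.0002, 0, 1]]]'

```text
time: 19.5
tool_pos: [0.5908, -0.1667, 0.1201]
ee_rot: [-3.126, 0.314, -0.001]
wrist_force: [-0.2, -0.4, 6.4]
finger_gap: 0.255
```

Call:
apply_moves --series '[[[0, -0.0015, 0, 0, 1], [0, -0.003, -0.0001, 0, 1], [0, -0.0045, -0.0001, 0, 1], [0, -0.006, -0.0001, 0, 1], [0, -0.0075, -0.0001, 0, 1], [0, -0.009, -0.0002, 0, 1], [0, -0.0105, -0.0002, 0, 1], [0, -0.012, -0.0002, 0, 1], [0, -0.0135, -0.0002, 0, 1], [0, -0.015, -0.0002, 0, 1]]]'

```text
time: 20.33
tool_pos: [0.5938, -0.1519, 0.1203]
ee_rot: [-3.126, 0.314, -0.0]
wrist_force: [0.7, -0.0, 5.1]
finger_gap: 0.253
```

Call:
apply_moves --series '[[[0, -0.0015, 0.0002, 0, 1], [0, -0.003, 0.0004, 0, 1], [0, -0.0045, 0.0005, 0, 1], [0, -0.006, 0.0005, 0, 1], [0, -0.0075, 0.0005, 0, 1], [0, -0.009, 0.0005, 0, 1], [0, -0.0105, 0.0005, 0, 1], [0, -0.012, 0.0005, 0, 1], [0, -0.0135, 0.0005, 0, 1], [0, -0.015, 0.0005, 0, 1], [0, -0.015, 0.0005, 0, 1]]]'

```text
time: 21.25
tool_pos: [0.5968, -0.1369, 0.1198]
ee_rot: [-3.126, 0.313, -0.0]
wrist_force: [1.2, 1.0, 6.6]
finger_gap: 0.252
```

Run:
```python
from h import *
im=eyes.camera("wrist"); cv2.imwrite("pics/w5.png",im[:,:,::-1]); avg(3)
```

```text
mean [ 0.0978  0.5475  5.7152  0.5967 -0.1371  0.1198  0.1132 -0.086  -0.0338] sdFz 0.57 t 21.45
```

View pics/w5.png

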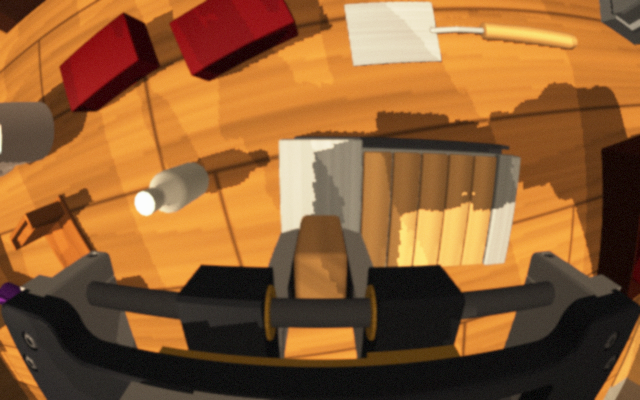

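First pass done; in the wrist view the slats look about level with the plates. The force history suggests the middle may still stand about 1 mm high, so I'll make a return pass at 12–15 N.

Call:
apply_moves --series '[[[0, 0.0015, 0.0001, 0, 1], [0, 0.003, 0.0002, 0, 1], [0, 0.0045, 0.0003, 0, 1], [0, 0.006, 0.0003, 0, 1], [0, 0.0075, 0.0003, 0, 1], [0, 0.009, 0.0003, 0, 1], [0, 0.0105, 0.0003, 0, 1], [0, 0.012, 0.0003, 0, 1], [0, 0.0135, 0.0003, 0, 1], [0, 0.015, 0.0003, 0, 1]]]'

```text
time: 22.28
tool_pos: [0.5938, -0.1519, 0.1196]
ee_rot: [-3.126, 0.314, -0.001]
wrist_force: [0.3, 0.1, 7.9]
finger_gap: 0.253
```

Call:
apply_moves --series '[[[0, 0.0015, 0, 0, 1], [0, 0.003, 0, 0, 1], [0, 0.0045, 0, 0, 1], [0, 0.006, 0, 0, 1], [0, 0.0075, 0, 0, 1], [0, 0.009, 0, 0, 1], [0, 0.0105, 0, 0, 1], [0, 0.012, 0, 0, 1], [0, 0.0135, 0, 0, 1], [0, 0.015, 0, 0, 1]]]'

```text
time: 23.12
tool_pos: [0.5908, -0.1667, 0.1196]
ee_rot: [-3.126, 0.314, -0.001]
wrist_force: [0.1, -0.4, 7.5]
finger_gap: 0.255
```

Call:
apply_moves --series '[[[0, 0.0015, 0, 0, 1], [0, 0.003, 0, 0, 1], [0, 0.0045, 0, 0, 1], [0, 0.006, 0, 0, 1], [0, 0.0075, 0, 0, 1], [0, 0.009, 0, 0, 1], [0, 0.0105, 0, 0, 1], [0, 0.012, 0, 0, 1], [0, 0.0135, 0, 0, 1], [0, 0.015, 0, 0, 1]]]'

```text
time: 23.95
tool_pos: [0.5879, -0.1814, 0.1197]
ee_rot: [-3.126, 0.314, -0.001]
wrist_force: [-0.9, 1.3, 8.8]
finger_gap: 0.258
```

Run:
```python
from h import *
avg(3);avg(3)
```

```text
mean [-0.339  -0.3303  8.6456  0.5878 -0.1817  0.1197  0.0274  0.1536  0.0165] sdFz 0.15 t 24.1
mean [-0.253  -0.0561  8.8939  0.5878 -0.1815  0.1197 -0.0093  0.1602 -0.0353] sdFz 1.19 t 24.25
```

Call:
apply_moves --series '[[[0, 0.002, 0, 0, 1], [0, 0.004, 0, 0, 1], [0, 0.006, 0, 0, 1], [0, 0.008, -0.0001, 0, 1], [0, 0.01, -0.0001, 0, 1], [0, 0.012, -0.0001, 0, 1], [0, 0.014, -0.0001, 0, 1], [0, 0.016, -0.0001, 0, 1], [0, 0.018, -0.0001, 0, 1], [0, 0.02, -0.0001, 0, 1], [0, 0.022, -0.0001, 0, 1], [0, 0.024, -0.0001, 0, 1]]]'

```text
time: 25.25
tool_pos: [0.5831, -0.205, 0.1198]
ee_rot: [-3.126, 0.314, -0.001]
wrist_force: [-0.8, 0.3, 8.0]
finger_gap: 0.256
```

Call:
apply_moves --series '[[[0, 0.002, 0, 0, 1], [0, 0.004, 0.0001, 0, 1], [0, 0.006, 0.0001, 0, 1], [0, 0.008, 0.0002, 0, 1], [0, 0.01, 0.0002, 0, 1], [0, 0.012, 0.0003, 0, 1], [0, 0.014, 0.0003, 0, 1], [0, 0.016, 0.0003, 0, 1], [0, 0.018, 0.0004, 0, 1], [0, 0.02, 0.0004, 0, 1], [0, 0.022, 0.0004, 0, 1], [0, 0.024, 0.0005, 0, 1]]]'

```text
time: 26.25
tool_pos: [0.5783, -0.2285, 0.1193]
ee_rot: [3.126, -0.314, 0.001]
wrist_force: [-0.6, 0.6, 8.4]
finger_gap: 0.249
```

Call:
apply_moves --series '[[[0, 0.002, 0, 0, 1], [0, 0.004, 0.0001, 0, 1], [0, 0.006, 0.0001, 0, 1], [0, 0.008, 0.0002, 0, 1], [0, 0.01, 0.0002, 0, 1], [0, 0.012, 0.0003, 0, 1], [0, 0.014, 0.0003, 0, 1], [0, 0.016, 0.0003, 0, 1], [0, 0.018, 0.0004, 0, 1], [0, 0.02, 0.0004, 0, 1]]]'

```text
time: 27.08
tool_pos: [0.5743, -0.2481, 0.1189]
ee_rot: [-3.126, 0.314, -0.001]
wrist_force: [-0.2, 0.3, 8.3]
finger_gap: 0.251
```

Call:
apply_moves --series '[[[0, 0.002, 0, 0, 1], [0, 0.004, 0.0001, 0, 1], [0, 0.006, 0.0001, 0, 1], [0, 0.008, 0.0002, 0, 1], [0, 0.01, 0.0003, 0, 1], [0, 0.012, 0.0004, 0, 1], [0, 0.014, 0.0005, 0, 1], [0, 0.016, 0.0005, 0, 1], [0, 0.018, 0.0006, 0, 1], [0, 0.02, 0.0006, 0, 1]]]'

```text
time: 27.92
tool_pos: [0.5703, -0.2678, 0.1182]
ee_rot: [3.126, -0.314, 0.001]
wrist_force: [-1.5, -0.2, 8.6]
finger_gap: 0.253
```

Call:
apply_moves --series '[[[0, 0.002, 0.0001, 0, 1], [0, 0.004, 0.0002, 0, 1], [0, 0.006, 0.0002, 0, 1], [0, 0.008, 0.0003, 0, 1], [0, 0.01, 0.0003, 0, 1], [0, 0.012, 0.0003, 0, 1], [0, 0.014, 0.0003, 0, 1], [0, 0.016, 0.0004, 0, 1], [0, 0.018, 0.0004, 0, 1], [0, 0.02, 0.0004, 0, 1]]]'

```text
time: 28.75
tool_pos: [0.5663, -0.2873, 0.1177]
ee_rot: [-3.126, 0.314, -0.0]
wrist_force: [-0.6, 0.0, 5.8]
finger_gap: 0.258
```

Call:
apply_moves --series '[[[0, 0, 0.0005, 0, 1], [0, 0.002, 0.0007, 0, 1], [0, 0.004, 0.0007, 0, 1], [0, 0.006, 0.0007, 0, 1], [0, 0.008, 0.0007, 0, 1], [0, 0.01, 0.0007, 0, 1], [0, 0.012, 0.0007, 0, 1], [0, 0.015, 0.0007, 0, 1], [0, 0.015, 0.0007, 0, 1]]]'

```text
time: 29.5
tool_pos: [0.5631, -0.3026, 0.117]
ee_rot: [3.125, -0.315, 0.0]
wrist_force: [0.2, 0.0, 6.8]
finger_gap: 0.253
```

Call:
apply_moves --series '[[[0, 0, -0.005, 0, 1], [0, 0, -0.02, 0, 1], [0, 0, -0.045, 0, 1], [0, 0, -0.07, 0, 1], [0, 0, -0.085, 0, 1], [0, -0.02, -0.09, 0, 1], [0, -0.045, -0.09, -0.02, 1], [0, -0.08, -0.09, -0.05, 1], [0, -0.115, -0.09, -0.08, 1], [0, -0.15, -0.09, -0.1, 1], [0, -0.185, -0.09, -0.15, 1], [0, -0.22, -0.09, -0.2, 1], [0, -0.25, -0.09, -0.25, 1], [0, -0.27, -0.09, -0.3, 1], [0, -0.27, -0.09, -0.3, 1], [0, -0.27, -0.09, -0.3, 1]]]'

```text
time: 30.83
tool_pos: [0.6165, -0.0366, 0.2063]
ee_rot: [-3.137, -0.16, 0.002]
wrist_force: [0.5, -1.1, -4.7]
finger_gap: 0.252
```

Run:
```python
from h import *
for n in ("wrist","scene","top"):
    cv2.imwrite(f"pics/{n}6.png",eyes.camera(n)[:,:,::-1])
s=cv2.imread("pics/scene6.png"); t=cv2.imread("pics/top6.png"); s0=cv2.imread("pics/scene0.png")
k=lambda a:cv2.resize(a,None,fx=5,fy=5,interpolation=cv2.INTER_CUBIC)
cv2.imwrite("pics/cmp6.png",np.hstack([k(s0[140:220,218:296]),k(s[140:220,218:296])]))
go([0.584,0.203,0.205],-71.3)
```

```text
shift [-0.0087 -0.244   0.0014] turn -0.2284923274882552 heady -84.39 tilt z [-9.e-04 -5.e-04 -1.e+00]
```

View pics/cmp6.png

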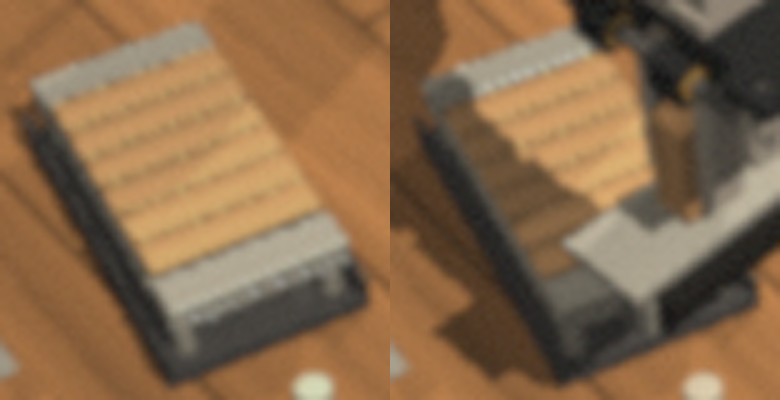

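View pics/wrist6.png

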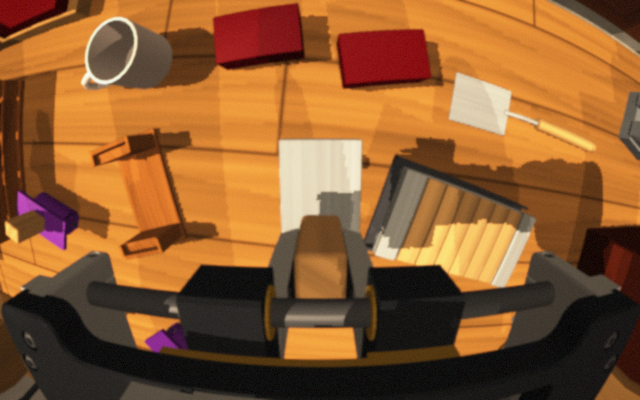

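Call:
apply_moves --series '[[[0, -0.03, 0, -0.03, 1], [-0.002, -0.06, 0, -0.06, 1], [-0.003, -0.09, 0, -0.09, 1], [-0.004, -0.12, 0, -0.12, 1], [-0.005, -0.15, 0, -0.15, 1], [-0.006, -0.18, 0, -0.18, 1], [-0.007, -0.21, 0, -0.21, 1], [-0.008, -0.232, 0, -0.2285, 1], [-0.0085, -0.244, 0, -0.2285, 1], [-0.0085, -0.244, 0, -0.2285, 1], [-0.0085, -0.244, 0, -0.2285, 1], [-0.0085, -0.244, 0, -0.2285, 1]]]'

```text
time: 31.98
tool_pos: [0.5846, 0.2025, 0.2067]
ee_rot: [3.099, 0.509, -0.0]
wrist_force: [-0.1, -0.1, -4.6]
finger_gap: 0.254
```

Run:
```python
from h import *
for n in ("wrist","scene","top"):
    cv2.imwrite(f"pics/{n}7.png",eyes.camera(n)[:,:,::-1])
s=cv2.imread("pics/scene7.png"); s0=cv2.imread("pics/scene0.png")
k=lambda a:cv2.resize(a,None,fx=5,fy=5,interpolation=cv2.INTER_CUBIC)
cv2.imwrite("pics/cmp7.png",np.hstack([k(s0[140:220,218:296]),k(s[140:220,218:296])]))
go([0.5845,0.2028,0.205],-71.3)
```

```text
shift [-0.0001  0.0002  0.0018] turn -0.0001775986345571046 heady -71.31 tilt z [-0.e+00 -4.e-04 -1.e+00]
```

View pics/cmp7.png

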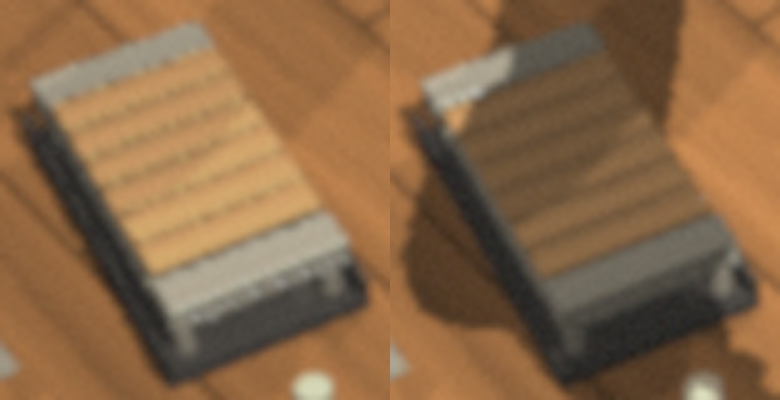

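View pics/wrist7.png

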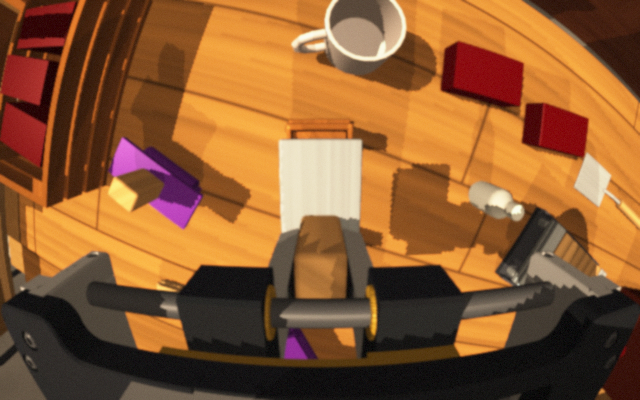

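Call:
apply_moves --series '[[[0, 0, 0.02, 0, 1], [0, 0, 0.045, 0, 1], [0, 0, 0.07, 0, 1], [0, 0, 0.095, 0, 1], [0, 0, 0.11, 0, 1], [0, 0, 0.117, 0, 1], [0, 0, 0.118, 0, 1], [0, 0, 0.118, 0, 1]]]'

```text
time: 32.8
tool_pos: [0.5844, 0.2043, 0.0893]
ee_rot: [-3.099, -0.513, -0.0]
wrist_force: [-0.3, 1.0, -4.6]
finger_gap: 0.253
```

Run:
```python
from h import *
go([0.5845,0.2028,0.0756],-71.3)
im=eyes.camera("wrist")[:,:,::-1]; cv2.imwrite("pics/w8.png",cv2.resize(im[100:300,220:420],None,fx=3,fy=3))
s=eyes.camera("scene")[:,:,::-1]; cv2.imwrite("pics/s8.png",cv2.resize(s[225:315,310:400],None,fx=6,fy=6,interpolation=cv2.INTER_CUBIC)); avg(2)
```

```text
shift [-0.0004  0.0014  0.0137] turn 0.0014302773966854436 heady -71.22 tilt z [ 2.e-04  1.e-04 -1.e+00]
mean [ 1.2390e-01  2.2980e-01 -5.0718e+00  5.8480e-01  2.0460e-01  9.0100e-02
 -5.0000e-03  5.8000e-03  3.6500e-02] sdFz 0.06 t 33.0
```

View pics/w8.png

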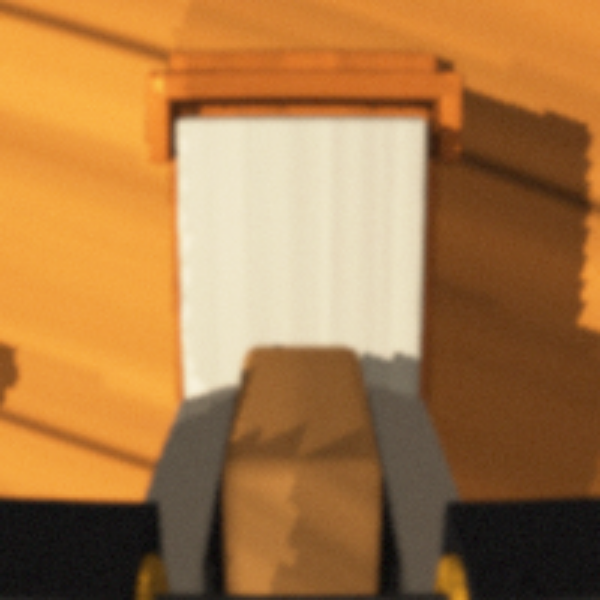

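View pics/s8.png

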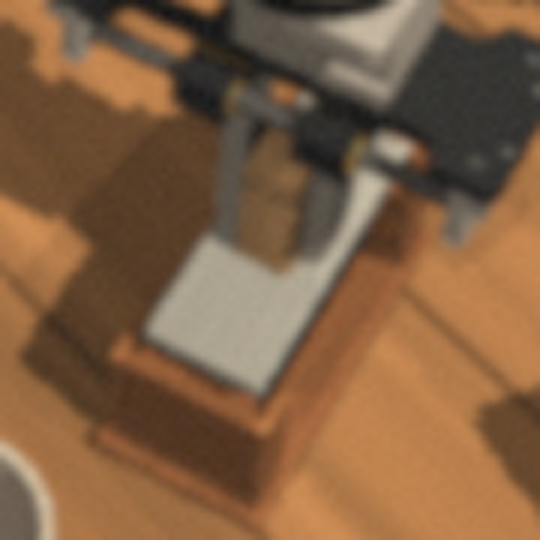

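Call:
apply_moves --series '[[[-0.0007, 0.0015, 0, 0, 1], [-0.0007, 0.0015, 0.002, 0, 1], [-0.0007, 0.0015, 0.004, 0, 1], [-0.0007, 0.0015, 0.006, 0, 1], [-0.0007, 0.0015, 0.008, 0, 1], [-0.0007, 0.0015, 0.01, 0, 1], [-0.0007, 0.0015, 0.0115, 0, 1], [-0.0007, 0.0015, 0.013, 0, 1], [-0.0007, 0.0015, 0.0135, 0, 1], [-0.0007, 0.0015, 0.0138, 0, 1], [-0.0007, 0.0015, 0.0138, 0, 1]]]'

```text
time: 33.92
tool_pos: [0.584, 0.2029, 0.0755]
ee_rot: [3.099, 0.513, 0.0]
wrist_force: [-3.8, -1.8, 3.8]
finger_gap: 0.254
```

Run:
```python
from h import *
im=eyes.camera("wrist")[:,:,::-1]; cv2.imwrite("pics/w9.png",cv2.resize(im[100:300,220:420],None,fx=3,fy=3)); avg(2)
go([0.5845,0.2028,0.0756],-71.3)
```

```text
mean [-4.5335 -2.4174  5.4487  0.584   0.2029  0.0756 -0.4136  0.9586  0.0091] sdFz 0.32 t 34.0667
shift [ 0.0005  0.0003 -0.0001] turn 0.0019767726264420496 heady -71.19 tilt z [ 2.e-04 -0.e+00 -1.e+00]
```

View pics/w9.png

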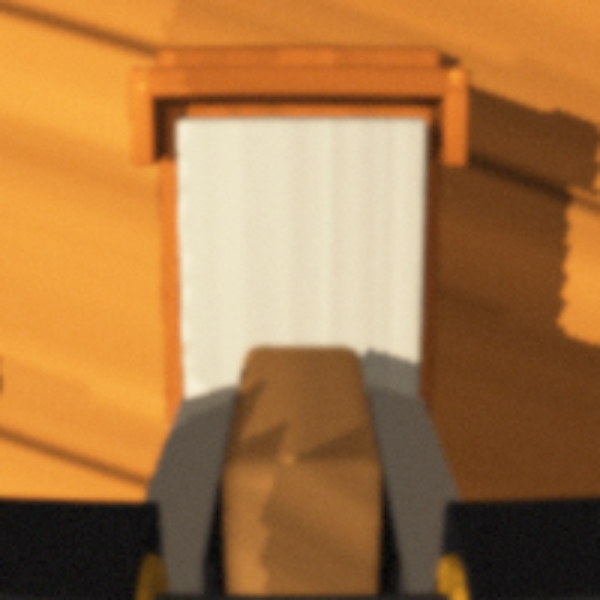

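The plate lies inside the lips at the seated height (TCP z 0.0756, as when gripped), and the stand carries it. I'll release and retreat straight up.

Call:
apply_moves --series '[[[-0.0004, 0, -0.0005, 0, 0.4], [-0.0004, 0, -0.0005, 0, 0], [-0.0004, 0, -0.0005, 0, -0.3], [-0.0004, 0, -0.0005, 0, -0.3], [-0.0004, 0, -0.0005, 0, -0.3], [-0.0004, 0, -0.0005, 0, -0.3], [-0.0004, 0, -0.005, 0, -0.3], [-0.0004, 0, -0.02, 0, -0.3], [-0.0004, 0, -0.045, 0, -0.3], [-0.0004, 0, -0.075, 0, -0.3], [-0.0004, 0, -0.105, 0, -0.3], [-0.0004, 0, -0.13, 0, -0.3], [-0.0004, 0, -0.13, 0, -0.3], [-0.03, 0, -0.13, 0, -0.3], [-0.06, 0, -0.13, 0, -0.3], [-0.09, 0, -0.13, 0, -0.3], [-0.09, 0, -0.13, 0, -0.3]]]'

```text
time: 35.48
tool_pos: [0.4948, 0.1725, 0.205]
ee_rot: [3.098, 0.514, -0.002]
wrist_force: [0.1, -0.1, 1.0]
finger_gap: 0.65
```

Run:
```python
from h import *
P=eyes.camera_params("wrist"); im=eyes.camera("wrist")[:,:,::-1].copy(); cv2.imwrite("pics/w10.png",im)
sc=eyes.camera("scene")[:,:,::-1].copy(); cv2.imwrite("pics/s10.png",sc); cv2.imwrite("pics/t10.png",eyes.camera("top")[:,:,::-1])
hsv=cv2.cvtColor(im,cv2.COLOR_BGR2HSV); g=cv2.inRange(hsv,(0,0,100),(180,60,255))
cs,_=cv2.findContours(g,cv2.RETR_EXTERNAL,cv2.CHAIN_APPROX_NONE)
for c in cs:
    if cv2.contourArea(c)>2000:
        W=np.array([onz("wrist",p[0].astype(float),.07,P)[:2] for p in c],np.float32)*1000
        print(cv2.boundingRect(c),cv2.minAreaRect(W))
```

```text
(295, 43, 50, 123) ((583.0696411132812, 203.01272583007812), (126.2028579711914, 49.138587951660156), 18.70460319519043)
```

View pics/w10.png

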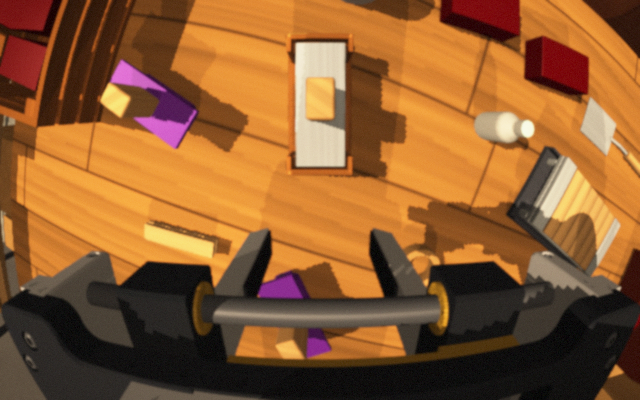

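View pics/s10.png

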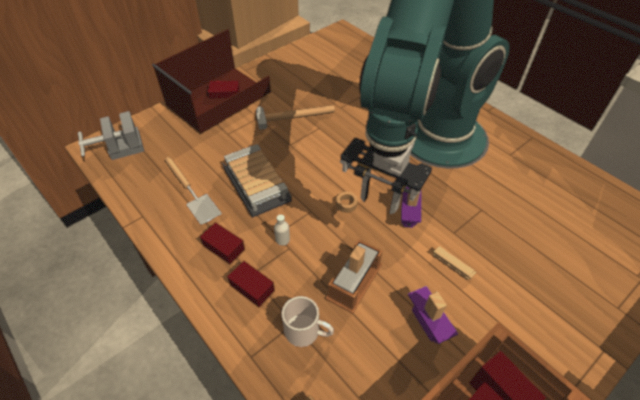

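The roller is back in its stand: its plate measures (583.1, 203.0) mm against (583.0, 203.0) before. The fingers are clear of everything. Next I'll compare the tray before and after.

Run:
```python
import cv2,numpy as np
s=cv2.imread("pics/s10.png"); s0=cv2.imread("pics/scene0.png"); t=cv2.imread("pics/t10.png")
k=lambda a:cv2.resize(a,None,fx=5,fy=5,interpolation=cv2.INTER_CUBIC)
cv2.imwrite("pics/cmp10.png",np.hstack([k(s0[140:220,218:296]),k(s[140:220,218:296])]))
```

```text
(no output)
```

View pics/cmp10.png

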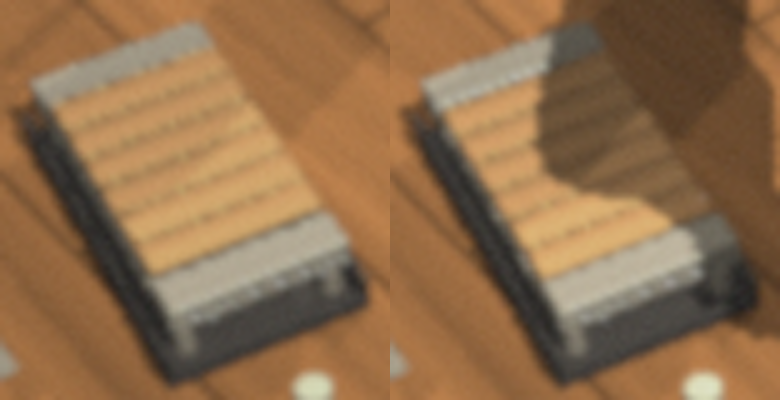

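View pics/t10.png

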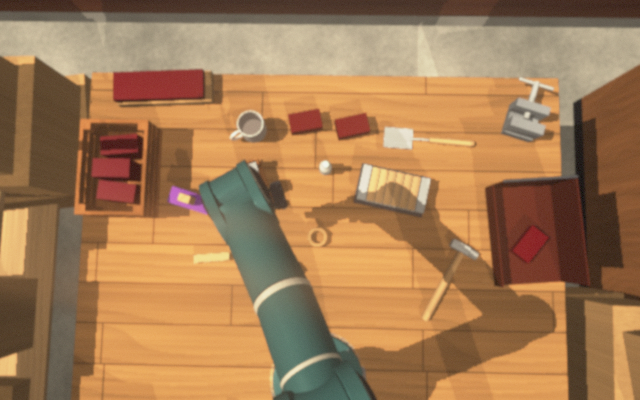

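The slats have visibly sunk: their left edges now run in line with the plate edges, and nothing else has moved. Plenty of time remains, so I'll take one closer oblique look at the slat ends with the wrist camera.

Run:
```python
from h import *
P=eyes.camera_params("wrist"); T=P["camera_from_world"]; c=-T[:3,:3].T@T[:3,3]; s=manip.read_state()
R=Ro.from_rotvec(s["ee_rot"]).as_matrix(); print("cam in tool",R.T@(c-s["tool_pos"]),"axis in tool",R.T@T[2,:3])
u=np.array([.1994,.9799]); v=np.array([-.9799,.1994]); ctr=np.array([.5794,-.2189])
tgt=ctr+v*0.16; print(tgt)
go([*tgt,.17],-101.5)
```

```text
cam in tool [ 0.07144815  0.00034002 -0.17903776] axis in tool [-2.46706533e-01 -2.42947357e-04  9.69090206e-01]
[ 0.422616 -0.186996]
shift [-0.1888  0.3169  0.0353] turn 0.5287621571232783 heady -71.2 tilt z [ 9.e-04  1.e-04 -1.e+00]
```

Run:
```python
from h import *
from rig import hand_in
s=manip.read_state(); print(s["time"],s["wrist_force"],s["qd"].round(3)); print(hand_in())
```

```text
35.6333 [1.81913523 0.8507792  0.04632358] [-0.007  0.024  0.001 -0.02   0.     0.001  0.001]
the job is handed in; nothing more can be done
None
```

I handed the job in at 35.6 s. The slats should all be home, but I judged that from force readings and could not measure their depth in the pictures. The roller is back in its stand.

**What I did:** I took the steel-grey roller from its stand and felt for the bed height on both end plates. Then I rolled one slow pass out and one back, pressing with about 8–15 N downward. I put the roller back, let go and moved the arm clear.

**Roller seated:** after release its top plate measured (583.1, 203.0) mm and 18.7°, against (583.0, 203.0) mm and 18.6° before. Seating pressed the stand with about 11 N, plus about 5 N sideways, just before I let go.

**Slats:**
- **Force:** it held steady near 14 N while I paused on one slat, and the two passes read nearly alike. On the return pass almost none of the sideways force seen at the slat edges on the first pass remained.
- **Pictures:** the slats have sunk and their ends line up with the plates, but the resolution is too coarse to confirm the last millimetre.
- **Disagreement:** with the given cushion stiffness, the middle of the bed computed 0.5–1 mm higher than the line between the plates. I put this down to the bed giving more at its ends, and did not check it separately.

**Force limit and bystanders:** the highest downward force I saw was about 15 N, but I only had readings between moves. In the last pictures the bystanders looked to be where they started.

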